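Press the wooden motifs home in the craft frame

ROBOT

A 6-joint arm with a two-finger parallel gripper is mounted at the origin on the work surface. World frame = base frame: x ahead of the robot, y to its left, z up, the work surface at z = 0. Lengths are in m, angles in rad, forces in N, time in s.
With the tool pointing down it reaches from about 0.3 to 0.875 m from the base axis. Payload 6.4 kg.
Tool frame: the origin (TCP) lies at the very end of the fingers, on their centre line; the grasp point (between the pads) lies 19 mm behind it; z points along the fingers, y is the direction in which the jaws open and shut (so a half turn about z gives the same grasp; the last joint's range is limited). The gripper opens to 85 mm and grips with 20 to 120 N. Pads are 22 mm wide; open, the fingers measure 114 mm over their backs; the gripper's body (76 mm by 85 mm) begins 54 mm behind the grasp point. The pads swing forward as they close: fully open they stand 13 mm farther back than shut.
Start: joints at [-1.509, 0.181, 1.607, -0, 1.354, -0.206], TCP at [0.152, -0.555, 0.231] pointing down, gripper open.
Joint ranges: [-2.99, 2.99], [-0.89, 2.07], [0.3, 2.58], [-1.14, 4.28], [0, 2.63], [-3.12, 3.12]. Speed limits (rad/s): [2.57, 2.57, 3.01, 3.14, 3.14, 3.14].

INTERFACE

Orientations are given as a unit quaternion [w, x, y, z].
In Python, from bench import telemetry, imaging, ctrl gives the robot as it stands.
- The arm moves only by the shell command python3 -m pendant 'ROWS' [OPENING]. ROWS is JSON, a list that holds one entry, the list of rows, each a list of 6 numbers: the shift along the tool's x, y, z in units of 200 mm (1.0 is 200 mm), then the turn, a rotation vector about the tool's x, y, z in units of pi rad (1.0 is pi rad). In form: [[[tx, ty, tz, rx, ry, rz], ...]]. A call has 1 to 12 rows; each row shifts and turns the pose as measured when the row begins, along the tool's axes as they then stand; what a row does not reach is not made up. A row lasts 1/8 s, in which the tool goes at most 62.5 mm and 10.7 degrees, less where a joint would pass 70% of its speed; a pose out of reach is approached as far as the arm can. A call with a number of a shift or a turn outside -1 to 1 is refused whole. A call with a gripper value outside its range is refused whole. OPENING is the closure, from 0 (fully open) to 1 (shut), set as the call begins (- or left out, the last holds). The fingers move at their own pace and stop on an object; the grip force is fixed at half the most. Time passes only in rows, so rows that do not move let the fingers close. It gives the time, the measured TCP pose, the force and the opening at its end, in the units of the state.
- telemetry.get_obs(): the state, without advancing time (a new reading comes with each control period).
- imaging.camera(name): name is "side" or "top"; returns a dict with "pixels" (400x640x3 uint8, blue, green, red), "vfov" (degrees; the focal length in pixels is half the picture's height over the tangent of half this angle, whatever the lens; pixels are square), "cx", "cy" (the principal point, pixels), "distortion" ([k1, k2, p1, p2, k3] as OpenCV has them; the pictures are not rectified), "R" (3x3) and "t" (3): a world point X has camera coordinates R X + t. Camera axes: x right, y down, z forward; pixel columns grow to the right and rows downward; lengths in m; the calibration is good to about 2 mm. A picture is of the moment at which its call begins. There is no depth.
- ctrl.hand_in(): hands the job in, once; it reports no verdict.
The state is a dict: "time_s": time; "q": joint angles; "dq": joint speeds; "joint_efforts": joint torques, N m; "eef_pos": TCP position; "eef_rot": TCP orientation; "wrist_force": force on the tool from outside, world axes, zero at the start; "torque": the same for the moment, N m; "opening": opening from 0.0 (shut) to 1.0 (fully open).
Only numpy, scipy, OpenCV 4.12 (cv2) and the standard library are available. Lean on these libraries where they do the work, as an engineer would, in place of code of your own. Each camera call takes 0.05 s, during which the arm holds its last target.

TASK

With the closed fingertips, gently press the loose-standing birch motifs in the picture frame down until each sits fully home on the white board, one after the other: first the leaf, then the five-petalled blossom, then the butterfly. Leave the crescent moon standing proud as it is, pull nothing out, pick nothing up and leave everything else where it stands.

Things in the scene. Friction and masses are not known exactly. Their poses are not given: they have to be found in the camera images.
- frame: Pale wooden picture frame lying flat, fixed to the table, 240 mm (x) by 300 mm (y), rim 16 mm wide and 22 mm high; the white backing board inside has its upper face 8 mm above the table. Origin at the centre of its underside, z up; x and y along its sides. Four birch motifs are pinned in it, about 50 mm (x) and 74 mm (y) either side of the middle; which is at which corner varies.
- leaf_top (a point): The leaf: one pointed oval 66 mm long (x) by 34 mm wide (y), with a 10 mm stalk at +x and engraved veins. Of plain birch, 9 mm thick, level, on a springy rubber collar (18 mm across, 4 mm high) with a wooden pin under its middle that is pressed into the frame's white board from straight above. This point is the centre of its upper face, 29 mm above the table at joint value 0 and 21 mm when fully home; z is up.
- leaf (a joint): How far the leaf has been pushed in, in m, growing downwards: 0 = standing 8 mm proud, 0.008 = fully home, where the rubber collar meets the board (hard stop). Starts between 0 and 0.002. It slides stiffly: about 4 N moves it, anywhere on its face, more than 25 N is too hard, and it stays where it is left (the pin has no spring; the collar gives up to 4 mm, about 1 mm per 4.5 N, and springs back when let go). It can also be pulled out (negative values).
- blossom_top (a point): The blossom: five round petals about a round middle, 62 mm across, engraved disc in the middle. Of plain birch, 9 mm thick, level, on a springy rubber collar (18 mm across, 4 mm high) with a wooden pin under its middle that is pressed into the frame's white board from straight above. This point is the centre of its upper face, 29 mm above the table at joint value 0 and 21 mm when fully home; z is up.
- blossom (a joint): How far the blossom has been pushed in, in m, growing downwards: 0 = standing 8 mm proud, 0.008 = fully home, where the rubber collar meets the board (hard stop). Starts between 0 and 0.002. It slides stiffly: about 4 N moves it, anywhere on its face, more than 25 N is too hard, and it stays where it is left (the pin has no spring; the collar gives up to 4 mm, about 1 mm per 4.5 N, and springs back when let go). It can also be pulled out (negative values).
- butterfly_top (a point): The butterfly: a straight body 44 mm long (x) with two round wings on each side, 69 mm over the wings (y), the bigger pair and two thin feelers towards -x. Of plain birch, 9 mm thick, level, on a springy rubber collar (18 mm across, 4 mm high) with a wooden pin under its middle that is pressed into the frame's white board from straight above. This point is the centre of its upper face, 29 mm above the table at joint value 0 and 21 mm when fully home; z is up.
- butterfly (a joint): How far the butterfly has been pushed in, in m, growing downwards: 0 = standing 8 mm proud, 0.008 = fully home, where the rubber collar meets the board (hard stop). Starts between 0 and 0.002. It slides stiffly: about 4 N moves it, anywhere on its face, more than 25 N is too hard, and it stays where it is left (the pin has no spring; the collar gives up to 4 mm, about 1 mm per 4.5 N, and springs back when let go). It can also be pulled out (negative values).
- moon_top (a point): The crescent moon, about 58 mm tall (y), its bulge towards +x; a motif like the others, of the same thickness and height, but not to be pressed. This point is at its pin, at the height of its upper face.
- moon (a joint): How far the moon has been pushed in, in m, growing downwards: 0 = standing 8 mm proud, 0.008 = fully home, where the rubber collar meets the board (hard stop). Starts between 0 and 0.002. It slides stiffly: about 4 N moves it, anywhere on its face, more than 25 N is too hard, and it stays where it is left (the pin has no spring; the collar gives up to 4 mm, about 1 mm per 4.5 N, and springs back when let go). It can also be pulled out (negative values).
- spool: Small wooden thread spool, 26 mm across, 28 mm high, standing loose on the board near the middle of the frame. Origin at the centre of its underside.
- star: Loose five-pointed birch star, 58 mm across, 9 mm thick, lying flat on the table just outside the frame's -y side. Origin at the centre of its underside.
- glue: White glue bottle with a pointed nozzle, 32 mm across, 92 mm high, standing just outside the frame's +y side. Origin at the centre of its underside.
- phone: Phone lying flat, 150 by 74 by 9 mm, to the robot's right. Origin at the centre of its underside.
- mallet: Small hammer lying on the table to the right, about 200 mm long. Not needed.
- tray: Clear plastic tray, 130 by 190 by 45 mm, to the left, with wooden beads in it. Origin at the centre of its underside.
- brushjar: Glass jar 68 mm across, 85 mm high, with brushes standing 195 mm high, beyond the tray on the left. Origin at the centre of its underside.
- mug: White mug, 80 mm across, 90 mm high, on the right beyond the star. Origin at the centre of its underside.

How it is judged:
By the outcome, as a careful person would: the job done as asked, in the order asked, and still so for the second after the job is handed in, with the robot touching nothing.
It also fails if it takes over 48 s, if anything falls off the work surface, if the arm or the gripper's body presses on something with over 40 N, if the wrist force passes 120 N, or if a joint passes its speed limit or range.

## Working session

There is one attempt and no reset: what is moved stays moved. The work goes in short steps, Python scripts to look and compute and a shell command to move; the robot and the scene stay as the last step left them, time stands still between calls to the robot, and variables do not carry over. Pictures are saved under pics/ and viewed, and the job is handed in when it is done.

```bash
mkdir -p pics; ls
python3 - <<'E'
from bench import telemetry, imaging, ctrl
import cv2
print(telemetry.get_obs())
for n in ("top","side"):
    c=imaging.camera(n); cv2.imwrite(f"pics/{n}0.png",c["pixels"])
    print(n,{k:v for k,v in c.items() if k!="pixels"})
E
```

```text
pics
{'time_s': 0.0, 'q': array([-1.50931044e+00,  1.81550649e-01,  1.60802583e+00,  1.22448113e-05,
        1.35383845e+00, -2.06303565e-01]), 'dq': array([-0.00101477, -0.00088867,  0.0006655 , -0.00198867,  0.00107922,
        0.00053665]), 'joint_efforts': array([-3.28757123e-04, -4.44872940e+01, -3.51339376e+01, -3.40917186e-04,
        9.09320806e-03,  9.37239832e-06]), 'eef_pos': array([ 0.15212784, -0.55391594,  0.23037016]), 'eef_rot': array([-9.08319165e-04,  9.91049250e-01,  1.33493644e-01,  7.18789024e-05]), 'wrist_force': array([ 0.73436794, -0.32528064, -0.69120427]), 'torque': array([ 0.01105907,  0.05258919, -0.02325331]), 'opening': 0.9953899640162405}
top {'vfov': 49.560368090984994, 'cx': 312.01262276479645, 'cy': 187.2693316353891, 'distortion': array([-0.03426058,  0.        ,  0.        ,  0.        ,  0.        ]), 'R': array([[ 0.01709175, -0.99968507,  0.01837482],
       [-0.98240187, -0.02020922, -0.18568292],
       [ 0.18599578, -0.01487781, -0.9824379 ]]), 't': array([-0.07306184,  0.49342456,  1.21090961])}
side {'vfov': 52.663056166195084, 'cx': 319.4250046546101, 'cy': 196.93094205198767, 'distortion': array([-0.03312769,  0.        ,  0.        ,  0.        ,  0.        ]), 'R': array([[-0.95723923, -0.28929233, -0.00173085],
       [-0.20930813,  0.69668489, -0.68616344],
       [ 0.19970768, -0.65646029, -0.72744535]]), 't': array([0.47172807, 0.17411415, 1.15213099])}
```

View pics/top0.png

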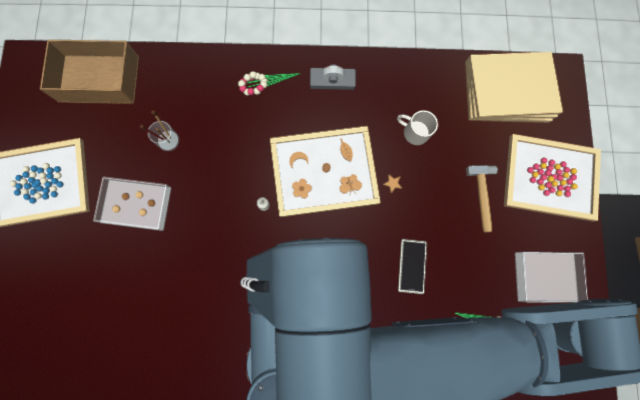

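View pics/side0.png

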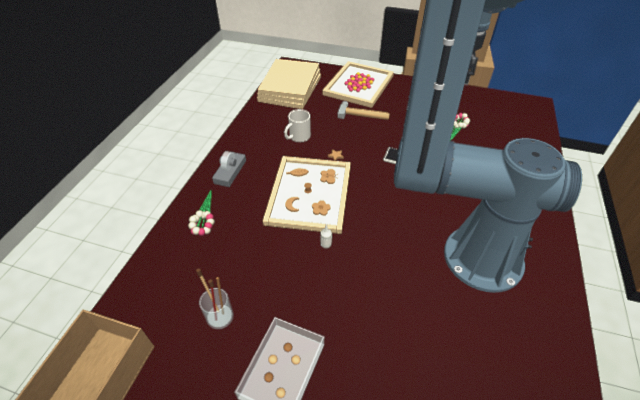

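The top view shows the frame centred near (325,171). The moon is near (299,160), the leaf near (346,150), the spool near (326,168), and flower-like shapes near (302,188) and (350,184). I'll zoom in to tell those two apart.

```bash
cat > h.py <<'E'
import numpy as np, cv2
def K(c):
    f=c["pixels"].shape[0]/2/np.tan(np.radians(c["vfov"]/2)); return np.array([[f,0,c["cx"]],[0,f,c["cy"]],[0,0,1.]])
def ray(c,uv,z):
    p=cv2.undistortPoints(np.array(uv,float).reshape(-1,1,2),K(c),c["distortion"]).reshape(-1,2)
    d=np.c_[p,np.ones(len(p))]@c["R"]; o=-c["R"].T@c["t"]
    return o+d*((z-o[2])/d[:,2])[:,None]
def proj(c,X):
    return cv2.projectPoints(np.array(X,float).reshape(-1,1,3),cv2.Rodrigues(c["R"])[0],c["t"],K(c),c["distortion"])[0].reshape(-1,2)
E
python3 - <<'E'
from h import *
from bench import imaging
for n,(x0,y0,x1,y1) in dict(top=(262,120,412,222),side=(258,145,362,255)).items():
    c=imaging.camera(n); im=c["pixels"]
    s=5
    cv2.imwrite(f"pics/{n}1.png",cv2.resize(im[y0:y1,x0:x1],None,fx=s,fy=s,interpolation=cv2.INTER_CUBIC))
    hsv=cv2.cvtColor(im,cv2.COLOR_BGR2HSV)
    if n=="top":
        for u,v in [(299,160),(346,150),(326,168),(302,188),(350,184),(310,175),(275,170),(393,183)]: print((u,v),hsv[v,u])
E
```

```text
(299, 160) [ 90   2 239]
(346, 150) [ 15 126 197]
(326, 168) [ 14 126 166]
(302, 188) [ 14 127 157]
(350, 184) [ 14 125 177]
(310, 175) [ 90   3 242]
(275, 170) [ 24  71 239]
(393, 183) [ 16 129 210]
```

View pics/top1.png

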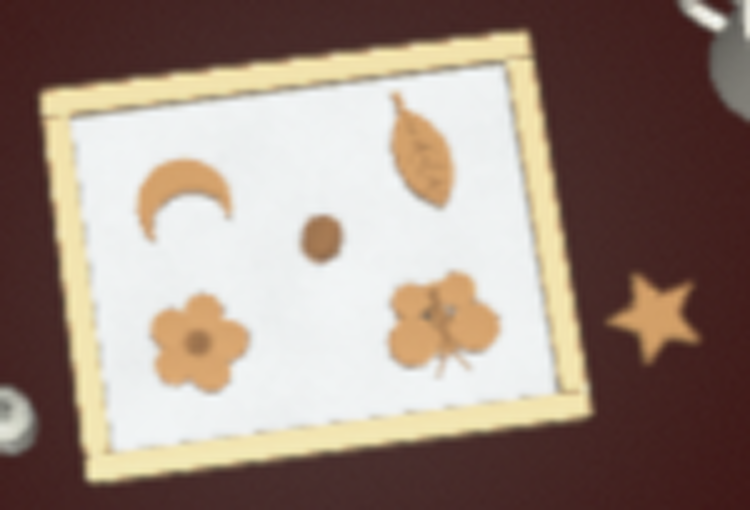

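View pics/side1.png

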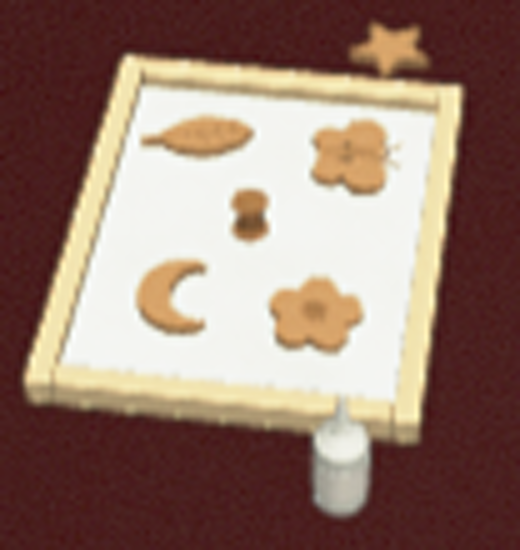

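The zooms show the moon at far left, the leaf at far right, the blossom at near left and the butterfly at near right (antennae toward the robot). The frame is slightly yawed. Next I measure their positions.

Run:
```python
from h import *
from bench import imaging
guess={}
C={n:imaging.camera(n) for n in("top","side")}
seeds=dict(top=dict(leaf=(346,151),blossom=(302,188),butterfly=(350,184),moon=(298,155),spool=(326,167),star=(393,183)),
 side=dict(leaf=(299,172),blossom=(321,208),butterfly=(329,176),moon=(289,204),spool=(308,188),star=(336,155)))
cen={}
for n,c in C.items():
    h=cv2.cvtColor(c["pixels"],cv2.COLOR_BGR2HSV)
    m=((h[...,0]<21)&(h[...,1]>90)&(h[...,2]>110)).astype(np.uint8)
    k,lab,st,ce=cv2.connectedComponentsWithStats(m)
    for o,(u,v) in seeds[n].items():
        l=lab[v,u]
        if l==0: print("miss",n,o); continue
        cs=max(cv2.findContours((lab==l).astype(np.uint8),cv2.RETR_EXTERNAL,cv2.CHAIN_APPROX_NONE)[0],key=cv2.contourArea)
        X=ray(c,cs.reshape(-1,2),.02)[:,:2]
        print(n,o,st[l],ce[l].round(1),"z28",ray(c,[ce[l]],.028)[0].round(4),"rect",cv2.minAreaRect(X.astype(np.float32)))
        cen[n,o]=ce[l]
    # frame outline
    fm=((h[...,0]>19)&(h[...,0]<32)&(h[...,1]>40)&(h[...,2]>150)).astype(np.uint8)
    fm[:, :262]=0; fm[:,385:]=0; fm[:120]=0; fm[250:]=0
    cs=max(cv2.findContours(fm,cv2.RETR_EXTERNAL,cv2.CHAIN_APPROX_NONE)[0],key=cv2.contourArea)
    X=ray(c,cs.reshape(-1,2),.022)[:,:2]
    r=cv2.minAreaRect(X.astype(np.float32)); print(n,"frame",r,cv2.boxPoints(r).round(3).tolist())
P={n:K(c)@np.c_[c["R"],c["t"]] for n,c in C.items()}
for o in seeds["top"]:
    u=[cv2.undistortPoints(np.array(cen[n,o]).reshape(1,1,2),K(C[n]),C[n]["distortion"],P=K(C[n])).reshape(2,1) for n in("top","side")]
    x=cv2.triangulatePoints(P["top"],P["side"],*u); print(o,(x[:3]/x[3]).ravel().round(4))
```

```text
top leaf [341 142  11  19 146] [346. 151.] z28 [ 0.611  -0.1641  0.028 ] rect ((0.6134856939315796, -0.16491757333278656), (0.05591826140880585, 0.03027331829071045), 0.24248668551445007)
top blossom [293 179  18  19 235] [301.1 188.3] z28 [ 0.4946 -0.0321  0.028 ] rect ((0.49471208453178406, -0.03090708702802658), (0.05304903909564018, 0.050681568682193756), 45.58820724487305)
top butterfly [340 175  21  18 259] [349.5 183.7] z28 [ 0.5113 -0.1747  0.028 ] rect ((0.5142506957054138, -0.17502433061599731), (0.04545652121305466, 0.06253468245267868), 14.275413513183594)
top moon [290 152  18  14 109] [297.3 156.7] z28 [ 0.5904 -0.0186  0.028 ] rect ((0.5900769829750061, -0.018529217690229416), (0.03283410519361496, 0.052299704402685165), 19.07323455810547)
top spool [323 164   7   8  46] [325.9 167.1] z28 [ 0.5601 -0.1044  0.028 ] rect ((0.5609340071678162, -0.10503599047660828), (0.02160557731986046, 0.018001535907387733), 0.7050514221191406)
top star [383 175  19  18 164] [392.5 182.9] z28 [ 0.5164 -0.3027  0.028 ] rect ((0.5194076299667358, -0.3057754933834076), (0.05251080542802811
[... 1270 characters left out ...]
35), 17.73455810546875)
side star [328 150  16  12 109] [335.2 154.9] z28 [ 0.5189 -0.2781  0.028 ] rect ((0.5197753310203552, -0.2847367525100708), (0.053030531853437424, 0.05923577398061752), 16.726482391357422)
side frame ((0.5551692247390747, -0.08885614573955536), (0.23798802495002747, 0.3158089518547058), 8.773436546325684) [[0.4129999876022339, 0.04899999871850014], [0.4620000123977661, -0.2630000114440918], [0.6970000267028809, -0.22699999809265137], [0.6489999890327454, 0.08500000089406967]]
leaf [ 0.6152 -0.1645  0.0213]
blossom [ 0.4975 -0.0319  0.0206]
butterfly [ 0.5142 -0.1754  0.0204]
moon [ 0.5919 -0.0184  0.0235]
spool [ 0.5634 -0.1046  0.02  ]
star [ 0.524  -0.3082  0.0011]
```

Expected positions from the frame pose (centre (0.552,−0.099), yaw 8.8°) match the measured motif centres within about 5 mm. I'll close the gripper and go above the leaf.

```bash
python3 -m pendant '[[[0.228,-0.106,0,0,0,0],[0.228,-0.106,0,0,0,0],[0.228,-0.106,0,0,0,0],[0.228,-0.106,0,0,0,0],[0.228,-0.106,0,0,0,0],[0.228,-0.106,0,0,0,0],[0.228,-0.106,0,0,0,0],[0.228,-0.106,0,0,0,0],[0.228,-0.106,0,0,0,0],[0.228,-0.106,0,0,0,0],[0.228,-0.106,0,0,0,0],[0.228,-0.106,0,0,0,0]]]' 1
cat > d.py <<'E'
import sys
from h import *
from bench import telemetry
from scipy.spatial.transform import Rotation as R
o=telemetry.get_obs(); q=o["eef_rot"]; r=R.from_quat([q[1],q[2],q[3],q[0]])
T=np.array(eval(sys.argv[1])); print(o["time_s"],o["eef_pos"].round(4),o["wrist_force"].round(2),o["opening"],"total units",(r.inv().apply(T-o["eef_pos"])/.2).round(4), "rotvec to vertical(pi)",(np.cross(r.as_matrix().T@[0,0,-1.],[0,0,1])/np.pi).round(4))
E
python3 d.py '[.613,-.1645,.06]'
```

```text
time_s: 1.8
eef_pos: [0.6253, -0.156, 0.2314]
eef_rot: [0.001, 0.992, 0.13, 0.001]
wrist_force: [0.1, -1.2, 0.1]
opening: -0.0
1.8 [ 0.6253 -0.156   0.2314] [ 0.13 -1.18  0.1 ] -0.0004414983001271814 total units [-0.0711  0.0225  0.8569] rotvec to vertical(pi) [-0.001   0.0003  0.    ]
```

```bash
python3 -m pendant '[[[-0.035,0.011,0.2,0,0,0],[-0.035,0.011,0.2,0,0,0],[0,0,0.2,0,0,0],[0,0,0.15,0,0,0],[0,0,0.05,0,0,0],[0,0,0,0,0,0]]]'
python3 d.py '[.613,-.1645,.03]'
python3 - <<'E'
from h import *
from bench import imaging
a=imaging.camera("top")["pixels"][100:230,262:412]; b=imaging.camera("side")["pixels"][105:255,258:388]
cv2.imwrite("pics/l1.png",np.hstack([cv2.resize(a,(480,416),interpolation=2),cv2.resize(b,(320,416),interpolation=2)]))
E
```

```text
time_s: 2.55
eef_pos: [0.6173, -0.1606, 0.0677]
eef_rot: [0.002, 0.991, 0.133, 0.002]
wrist_force: [0.1, -0.1, -0.1]
opening: -0.0
2.55 [ 0.6173 -0.1606  0.0677] [ 0.12 -0.09 -0.11] -0.0003764712017967114 total units [-0.0266  0.0123  0.1887] rotvec to vertical(pi) [-0.0015  0.0013  0.    ]
```

View pics/l1.png

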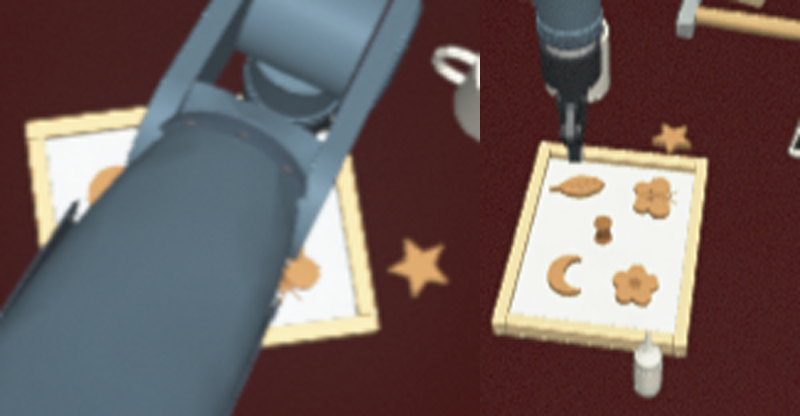

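The side view shows the fingertip just above and behind the leaf, near panel (575,158), as intended. I'll centre it and come down close.

```bash
python3 -m pendant '[[[-0.014,0.006,0.06,0,0,0],[-0.012,0.006,0.06,0,0,0],[0,0,0.03,0,0,0],[0,0,0.01,0,0,0],[0,0,0.005,0,0,0],[0,0,0,0,0,0]]]'
python3 d.py '[.613,-.1645,.021]'
```

```text
time_s: 3.4
eef_pos: [0.6156, -0.1661, 0.0369]
eef_rot: [0.004, 0.991, 0.133, 0.005]
wrist_force: [-0.4, 0.1, -0.1]
opening: 0.001
3.4 [ 0.6156 -0.1661  0.0369] [-0.4   0.13 -0.1 ] 0.0005907624322650934 total units [-0.0113 -0.012   0.0794] rotvec to vertical(pi) [-0.003   0.0031  0.    ]
```

```bash
python3 -m pendant '[[[-0.008,-0.008,0.02,0.003,-0.003,0],[0,0,0.01,0,0,0]]]'
python3 d.py '[.613,-.1645,.021]'
```

```text
time_s: 3.65
eef_pos: [0.614, -0.165, 0.0311]
eef_rot: [-0.0, 0.991, 0.133, 0.0]
wrist_force: [-0.1, 0.2, 0.0]
opening: 0.001
3.65 [ 0.614  -0.165   0.0311] [-0.06  0.17  0.02] 0.0014315548546485696 total units [-0.0042 -0.0037  0.0507] rotvec to vertical(pi) [ 0.      0.0001 -0.    ]
```

```bash
python3 -m pendant '[[[0,0,0.006,0,0,0]]]';python3 -m pendant '[[[0,0,0.006,0,0,0]]]';python3 d.py '[.613,-.1645,.021]'
```

```text
time_s: 3.78
eef_pos: [0.614, -0.165, 0.0298]
eef_rot: [-0.0, 0.991, 0.133, 0.0]
wrist_force: [-0.6, -0.1, 0.2]
opening: 0.002
time_s: 3.9
eef_pos: [0.614, -0.165, 0.0285]
eef_rot: [-0.0, 0.991, 0.133, 0.0]
wrist_force: [-0.9, 0.1, 0.8]
opening: -0.004
3.9 [ 0.614  -0.165   0.0285] [-0.9   0.14  0.75] -0.003582295980044437 total units [-0.0044 -0.0037  0.0375] rotvec to vertical(pi) [ 0.      0.0001 -0.    ]
```

Tracking is good. I'll continue in small steps (~1 mm) down to about z 0.022.

```bash
for i in 1; do :; done; python3 -m pendant '[[[0,0,0.006,0,0,0]]]'|sed -n 2,4p;python3 -m pendant '[[[0,0,0.006,0,0,0]]]'|sed -n 2,4p;python3 -m pendant '[[[0,0,0.006,0,0,0]]]'|sed -n 2,4p;python3 -m pendant '[[[0,0,0.006,0,0,0]]]'|sed -n 2,4p;python3 -m pendant '[[[0,0,0.006,0,0,0]]]'|sed -n 2,4p
```

```text
eef_pos: [0.6141, -0.165, 0.0276]
eef_rot: [0.0, 0.991, 0.133, 0.0]
wrist_force: [-1.1, 0.1, 3.6]
eef_pos: [0.6141, -0.165, 0.0267]
eef_rot: [0.0, 0.991, 0.133, 0.0]
wrist_force: [-2.4, 1.0, 4.7]
eef_pos: [0.614, -0.165, 0.0257]
eef_rot: [0.0, 0.991, 0.133, 0.0]
wrist_force: [-1.9, 1.2, 4.0]
eef_pos: [0.6141, -0.165, 0.0246]
eef_rot: [0.0, 0.991, 0.133, 0.0]
wrist_force: [-1.0, -0.0, 3.5]
eef_pos: [0.6141, -0.165, 0.0234]
eef_rot: [0.0, 0.991, 0.133, 0.0]
wrist_force: [-1.2, 0.9, 3.5]
```

Contact came at about 28.4 mm, and it is sliding at about 4 N as expected.

```bash
python3 -m pendant '[[[0,0,0.006,0,0,0]]]'|sed -n 2,4p;python3 -m pendant '[[[0,0,0.006,0,0,0]]]'|sed -n 2,4p;python3 -m pendant '[[[0,0,0.005,0,0,0]]]'|sed -n 2,4p
```

```text
eef_pos: [0.6141, -0.165, 0.0221]
eef_rot: [0.0, 0.991, 0.133, 0.0]
wrist_force: [-2.0, 0.0, 4.9]
eef_pos: [0.6141, -0.165, 0.0208]
eef_rot: [0.0, 0.991, 0.133, 0.0]
wrist_force: [-2.8, 2.0, 4.1]
eef_pos: [0.6141, -0.165, 0.0198]
eef_rot: [0.0, 0.991, 0.133, 0.0]
wrist_force: [-3.2, 0.1, 5.6]
```

```bash
python3 -m pendant '[[[0,0,0.005,0,0,0]]]'|sed -n 2,4p;python3 -m pendant '[[[0,0,0.005,0,0,0]]]'|sed -n 2,4p
```

```text
eef_pos: [0.6141, -0.165, 0.0191]
eef_rot: [0.0, 0.991, 0.133, 0.0]
wrist_force: [-2.8, 1.6, 9.4]
eef_pos: [0.6141, -0.1651, 0.0187]
eef_rot: [0.0, 0.991, 0.133, -0.0]
wrist_force: [-4.9, 2.1, 10.6]
```

```bash
python3 -m pendant '[[[0,0,0.006,0,0,0]]]'|sed -n 2,4p;python3 -m pendant '[[[0,0,0.006,0,0,0]]]'|sed -n 2,4p; python3 -m pendant '[[[0,0,0,0,0,0]]]'|sed -n 1,4p
```

```text
eef_pos: [0.6142, -0.1651, 0.0183]
eef_rot: [0.0, 0.991, 0.133, -0.0]
wrist_force: [-4.8, 1.8, 11.9]
eef_pos: [0.6142, -0.1651, 0.0181]
eef_rot: [0.0, 0.991, 0.134, -0.0]
wrist_force: [-6.6, 2.4, 12.7]
time_s: 5.52
eef_pos: [0.6141, -0.165, 0.019]
eef_rot: [-0.0, 0.991, 0.134, -0.0]
wrist_force: [-4.6, 0.8, 9.4]
```

The force rises about 4 N/mm, so the collar is on the board and the leaf is home. I'll back off and check from the side.

```bash
python3 -m pendant '[[[0,0,-0.01,0,0,0],[0,0,-0.05,0,0,0],[0,0,-0.1,0,0,0],[0,0,-0.15,0,0,0],[0,0,0,0,0,0]]]'
python3 - <<'E'
from h import *
from bench import imaging
c=imaging.camera("side"); im=c["pixels"]
cv2.imwrite("pics/s2.png",cv2.resize(im[145:255,258:362],None,fx=5,fy=5,interpolation=2))
h=cv2.cvtColor(im,cv2.COLOR_BGR2HSV); m=((h[...,0]<21)&(h[...,1]>90)&(h[...,2]>110)).astype(np.uint8)
k,l,st,ce=cv2.connectedComponentsWithStats(m)
for o,(u,v) in dict(leaf=(299,173),blossom=(321,208),butterfly=(329,176),moon=(289,204),spool=(308,188)).items(): print(o,ce[l[v,u]].round(2))
E
python3 d.py '[.4945,-.032,.06]'
```

```text
time_s: 6.15
eef_pos: [0.6152, -0.1655, 0.085]
eef_rot: [0.001, 0.991, 0.134, 0.001]
wrist_force: [-0.2, -0.4, 0.4]
opening: 0.003
leaf [298.18 173.52]
blossom [320.37 207.62]
butterfly [327.99 175.98]
moon [290.7  203.73]
spool [307.53 187.47]
6.2 [ 0.6141 -0.1649  0.0832] [-0.41  0.65 -0.84] 0.0030763354425510283 total units [-0.4003 -0.7992  0.1169] rotvec to vertical(pi) [ 0.0001 -0.0003  0.    ]
```

View pics/s2.png

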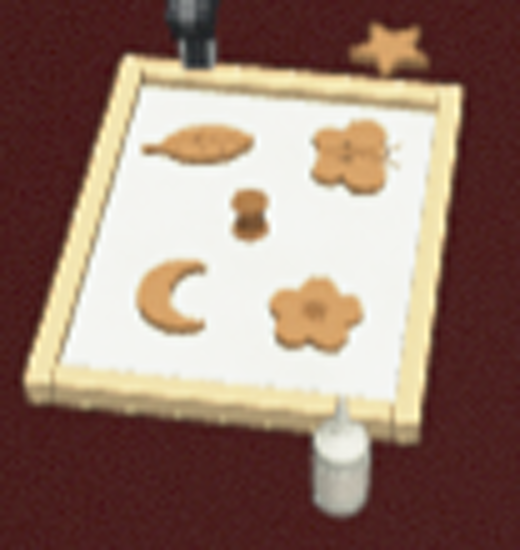

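The leaf dropped about 1.6 px and nothing else moved. Next is the blossom.

```bash
python3 -c "
from h import *
from bench import imaging
c=imaging.camera('side')
for p in [(.613,-.1645),(.4945,-.032),(.513,-.176)]: print(proj(c,[[*p,.0285],[*p,.021]]).round(2).tolist())"
python3 -m pendant '[[[-0.1,-0.2,0,0,0,0],[-0.1,-0.2,0,0,0,0],[-0.1,-0.2,0,0,0,0],[-0.08,-0.16,0,0,0,0],[-0.02,-0.04,0.0,0,0,0],[0,0,0.05,0,0,0]]]'
python3 d.py '[.4945,-.032,.031]'
```

```text
[[299.39, 170.72], [299.48, 172.34]]
[[321.87, 206.22], [321.87, 207.83]]
[[328.87, 174.34], [328.83, 175.97]]
time_s: 7.0
eef_pos: [0.4871, -0.0276, 0.0672]
eef_rot: [-0.002, 0.991, 0.133, -0.005]
wrist_force: [-0.1, -1.0, -0.5]
opening: -0.003
7.0 [ 0.4871 -0.0276  0.0672] [-0.06 -1.01 -0.5 ] -0.003475272684001326 total units [0.0314 0.0321 0.1804] rotvec to vertical(pi) [ 0.0019 -0.0027  0.    ]
```

The expected shift for a 7.5 mm drop is 1.62 px and I measured 1.6 px, so the leaf is home. Now I centre over the blossom.

```bash
python3 -m pendant '[[[0.016,0.016,0.08,-0.002,0.002,0],[0.015,0.016,0.05,0,0,0],[0,0,0.03,0,0,0],[0,0,0,0,0,0]]]'
python3 d.py '[.4945,-.033,.031]'
```

```text
time_s: 7.5
eef_pos: [0.4964, -0.0349, 0.0316]
eef_rot: [0.0, 0.991, 0.132, -0.002]
wrist_force: [0.4, -0.6, 0.1]
opening: 0.0
7.5 [ 0.4964 -0.0349  0.0316] [ 0.37 -0.62  0.1 ] 2.5622683181524007e-05 total units [-0.0067 -0.0118  0.0029] rotvec to vertical(pi) [-0.0001 -0.001   0.    ]
```

```bash
python3 -m pendant '[[[-0.006,-0.008,0,0,0.001,0]]]'|sed -n 2,4p;python3 -m pendant '[[[0,0,0.01,0,0,0]]]'|sed -n 2,4p;python3 -m pendant '[[[0,0,0.006,0,0,0]]]'|sed -n 2,4p;python3 -m pendant '[[[0,0,0.006,0,0,0]]]'|sed -n 2,4p;python3 -m pendant '[[[0,0,0.006,0,0,0]]]'|sed -n 2,4p;python3 -m pendant '[[[0,0,0.006,0,0,0]]]'|sed -n 2,4p
```

```text
eef_pos: [0.4952, -0.034, 0.0317]
eef_rot: [0.0, 0.991, 0.131, 0.0]
wrist_force: [0.2, -0.8, -0.7]
eef_pos: [0.4953, -0.0339, 0.0301]
eef_rot: [0.0, 0.991, 0.131, 0.001]
wrist_force: [0.0, -0.5, -0.3]
eef_pos: [0.4955, -0.034, 0.0291]
eef_rot: [0.0, 0.991, 0.132, 0.001]
wrist_force: [0.2, 0.2, 0.4]
eef_pos: [0.4956, -0.0339, 0.028]
eef_rot: [0.001, 0.991, 0.132, 0.001]
wrist_force: [-0.6, 0.4, 0.1]
eef_pos: [0.4957, -0.0339, 0.0269]
eef_rot: [0.001, 0.991, 0.132, 0.001]
wrist_force: [-0.3, 0.1, 2.5]
eef_pos: [0.4957, -0.0339, 0.026]
eef_rot: [0.001, 0.991, 0.132, 0.001]
wrist_force: [-1.6, 0.7, 4.2]
```

```bash
python3 -m pendant '[[[0,0,0.006,0,0,0]]]'|sed -n 2,4p;python3 -m pendant '[[[0,0,0.006,0,0,0]]]'|sed -n 2,4p
```

```text
eef_pos: [0.4957, -0.0339, 0.0249]
eef_rot: [0.001, 0.991, 0.132, 0.001]
wrist_force: [-1.0, -0.7, 3.3]
eef_pos: [0.4957, -0.0339, 0.0237]
eef_rot: [0.001, 0.991, 0.132, 0.001]
wrist_force: [-1.4, 0.5, 3.6]
```

```bash
python3 -m pendant '[[[0,0,0.006,0,0,0]]]'|sed -n 2,4p;python3 -m pendant '[[[0,0,0.006,0,0,0]]]'|sed -n 2,4p;python3 -m pendant '[[[0,0,0.006,0,0,0]]]'|sed -n 2,4p;python3 -m pendant '[[[0,0,0.005,0,0,0]]]'|sed -n 2,4p;python3 -m pendant '[[[0,0,0.005,0,0,0]]]'|sed -n 2,4p
```

```text
eef_pos: [0.4958, -0.0339, 0.0225]
eef_rot: [0.001, 0.991, 0.132, 0.001]
wrist_force: [-2.3, 0.5, 3.8]
eef_pos: [0.4957, -0.0339, 0.0212]
eef_rot: [0.001, 0.991, 0.132, 0.001]
wrist_force: [-1.8, 0.5, 5.3]
eef_pos: [0.4957, -0.0339, 0.0199]
eef_rot: [0.001, 0.991, 0.132, 0.001]
wrist_force: [-1.5, -0.4, 4.9]
eef_pos: [0.4957, -0.0339, 0.019]
eef_rot: [0.001, 0.991, 0.132, 0.001]
wrist_force: [-4.1, 0.7, 8.9]
eef_pos: [0.4958, -0.034, 0.0184]
eef_rot: [0.001, 0.991, 0.132, 0.001]
wrist_force: [-4.8, 0.1, 11.0]
```

```bash
python3 -m pendant '[[[0,0,0.006,0,0,0]]]'|sed -n 2,4p;python3 -m pendant '[[[0,0,0.006,0,0,0]]]'|sed -n 2,4p; python3 -m pendant '[[[0,0,0,0,0,0],[0,0,-0.02,0,0,0],[0,0,-0.05,0,0,0],[0,0,-0.1,0,0,0],[0,0,-0.15,0,0,0],[0,0,0,0,0,0]]]'; python3 d.py '[.5135,-.1765,.031]'
```

```text
eef_pos: [0.4958, -0.034, 0.0178]
eef_rot: [0.001, 0.991, 0.132, 0.001]
wrist_force: [-5.8, 0.2, 13.6]
eef_pos: [0.4958, -0.034, 0.0174]
eef_rot: [0.001, 0.991, 0.132, 0.0]
wrist_force: [-6.5, 2.6, 15.8]
time_s: 10.12
eef_pos: [0.4961, -0.0339, 0.0842]
eef_rot: [0.001, 0.991, 0.132, 0.001]
wrist_force: [0.5, 0.3, -0.3]
opening: 0.004
10.125 [ 0.4961 -0.0339  0.0842] [ 0.51  0.27 -0.34] 0.0035385391803086494 total units [-0.103   0.7103  0.2667] rotvec to vertical(pi) [-0.0005  0.0004  0.    ]
```

The blossom is home, with the force rising to 15.8 N. Next is the butterfly.

```bash
python3 -m pendant '[[[-0.026,0.2,0,0,0,0],[-0.026,0.2,0,0,0,0],[-0.026,0.18,0,0,0,0],[-0.013,0.09,0,0,0,0],[0,0,0.05,0,0,0],[0,0,0.0,0,0,0]]]'
python3 d.py '[.5135,-.1765,.031]'
python3 - <<'E'
from h import *
from bench import imaging
c=imaging.camera("side"); im=c["pixels"]
cv2.imwrite("pics/s3.png",cv2.resize(im[125:255,258:362],None,fx=4,fy=4,interpolation=2))
h=cv2.cvtColor(im,cv2.COLOR_BGR2HSV); m=((h[...,0]<21)&(h[...,1]>90)&(h[...,2]>110)).astype(np.uint8)
k,l,st,ce=cv2.connectedComponentsWithStats(m)
for o,(u,v) in dict(leaf=(299,173),blossom=(321,208),butterfly=(329,176),moon=(289,204),spool=(308,188)).items(): print(o,ce[l[v,u]].round(2))
E
```

```text
time_s: 10.88
eef_pos: [0.5117, -0.1685, 0.0696]
eef_rot: [-0.002, 0.991, 0.133, -0.001]
wrist_force: [-0.1, 0.2, -0.7]
opening: 0.001
10.875 [ 0.5117 -0.1685  0.0696] [-0.07  0.2  -0.66] 0.0014579504548147897 total units [-0.0015  0.0417  0.1931] rotvec to vertical(pi) [ 0.001  -0.0005  0.    ]
leaf [298.24 173.48]
blossom [320.29 209.06]
butterfly [327.99 175.89]
moon [290.69 203.75]
spool [307.53 187.47]
```

View pics/s3.png

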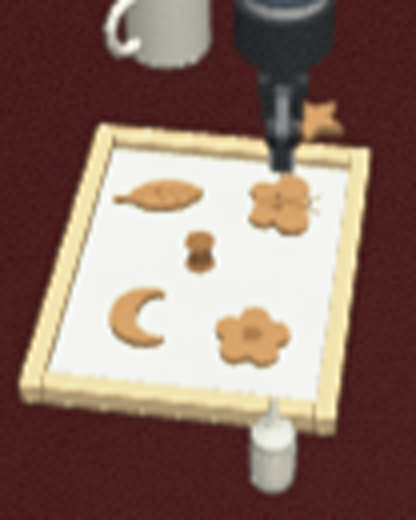

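The blossom dropped 1.44 px, which fits its lower starting height. The fingertip is above the butterfly, near panel (283,170). I'll centre it and press.

```bash
python3 -m pendant '[[[0,0.02,0.08,-0.001,0,0],[0,0.02,0.06,0,0,0],[0,0,0.03,0,0,0],[0,0,0,0,0,0]]]'
python3 d.py '[.5135,-.1765,.031]'
```

```text
time_s: 11.42
eef_pos: [0.5139, -0.1742, 0.0331]
eef_rot: [-0.0, 0.991, 0.134, -0.001]
wrist_force: [0.7, 0.3, 0.2]
opening: -0.002
11.425 [ 0.5139 -0.1742  0.0331] [0.69 0.32 0.24] -0.0023456549411929044 total units [-0.0052  0.0106  0.0106] rotvec to vertical(pi) [ 0.0001 -0.0006  0.    ]
```

```bash
python3 -m pendant '[[[-0.003,0.007,0.01,0,0,0]]]'|sed -n 2,4p;python3 -m pendant '[[[0,0,0.01,0,0,0]]]'|sed -n 2,4p;python3 -m pendant '[[[0,0,0.006,0,0,0]]]'|sed -n 2,4p;python3 -m pendant '[[[0,0,0.006,0,0,0]]]'|sed -n 2,4p;python3 -m pendant '[[[0,0,0.006,0,0,0]]]'|sed -n 2,4p;python3 -m pendant '[[[0,0,0.006,0,0,0]]]'|sed -n 2,4p;python3 -m pendant '[[[0,0,0.006,0,0,0]]]'|sed -n 2,4p
```

```text
eef_pos: [0.514, -0.1758, 0.0312]
eef_rot: [0.0, 0.991, 0.135, -0.001]
wrist_force: [0.1, -0.5, 0.2]
eef_pos: [0.5142, -0.176, 0.0294]
eef_rot: [0.0, 0.991, 0.135, -0.001]
wrist_force: [-0.6, 0.1, 0.2]
eef_pos: [0.5143, -0.1761, 0.0283]
eef_rot: [0.0, 0.991, 0.134, -0.0]
wrist_force: [1.3, -0.6, -0.4]
eef_pos: [0.5144, -0.1762, 0.0273]
eef_rot: [0.0, 0.991, 0.134, -0.0]
wrist_force: [0.2, 0.2, 0.1]
eef_pos: [0.5145, -0.1762, 0.0263]
eef_rot: [0.001, 0.991, 0.134, -0.0]
wrist_force: [-1.3, 1.5, 4.2]
eef_pos: [0.5145, -0.1762, 0.0254]
eef_rot: [0.001, 0.991, 0.135, -0.0]
wrist_force: [-1.9, 1.1, 4.0]
eef_pos: [0.5145, -0.1762, 0.0243]
eef_rot: [0.001, 0.991, 0.135, -0.0]
wrist_force: [-1.2, 0.3, 3.4]
```

```bash
python3 -m pendant '[[[0,0,0.006,0,0,0]]]'|sed -n 2,4p;python3 -m pendant '[[[0,0,0.006,0,0,0]]]'|sed -n 2,4p;python3 -m pendant '[[[0,0,0.006,0,0,0]]]'|sed -n 2,4p;python3 -m pendant '[[[0,0,0.006,0,0,0]]]'|sed -n 2,4p;python3 -m pendant '[[[0,0,0.005,0,0,0]]]'|sed -n 2,4p;python3 -m pendant '[[[0,0,0.005,0,0,0]]]'|sed -n 2,4p
```

```text
eef_pos: [0.5145, -0.1763, 0.0231]
eef_rot: [0.001, 0.991, 0.135, -0.0]
wrist_force: [-1.9, -0.0, 4.1]
eef_pos: [0.5145, -0.1762, 0.0219]
eef_rot: [0.001, 0.991, 0.135, -0.0]
wrist_force: [-0.9, 0.3, 4.6]
eef_pos: [0.5145, -0.1762, 0.0206]
eef_rot: [0.001, 0.991, 0.135, -0.0]
wrist_force: [-1.8, 0.7, 4.0]
eef_pos: [0.5145, -0.1762, 0.0194]
eef_rot: [0.001, 0.991, 0.135, -0.0]
wrist_force: [-2.0, 1.8, 6.4]
eef_pos: [0.5146, -0.1763, 0.0187]
eef_rot: [0.001, 0.991, 0.135, -0.0]
wrist_force: [-4.0, 1.6, 10.4]
eef_pos: [0.5146, -0.1763, 0.0182]
eef_rot: [0.0, 0.991, 0.135, -0.001]
wrist_force: [-5.5, 1.5, 12.1]
```

```bash
python3 -m pendant '[[[0,0,0.006,0,0,0]]]'|sed -n 2,4p; python3 -m pendant '[[[0,0,0.006,0,0,0]]]'|sed -n 2,4p; python3 -m pendant '[[[0,0,0,0,0,0],[0,0,-0.02,0,0,0],[0,0,-0.05,0,0,0],[0,0,-0.1,0,0,0],[0,0,-0.2,0,0,0],[0,0,-0.2,0,0,0],[0,0,-0.2,0,0,0],[0,0,0,0,0,0]]]'
python3 - <<'E'
from h import *
from bench import imaging
c=imaging.camera("side"); im=c["pixels"]
cv2.imwrite("pics/s4.png",cv2.resize(im[125:255,258:362],None,fx=4,fy=4,interpolation=2))
h=cv2.cvtColor(im,cv2.COLOR_BGR2HSV); m=((h[...,0]<21)&(h[...,1]>90)&(h[...,2]>110)).astype(np.uint8)
k,l,st,ce=cv2.connectedComponentsWithStats(m)
for o,(u,v) in dict(leaf=(299,173),blossom=(321,208),butterfly=(329,176),moon=(289,204),spool=(308,188),star=(336,155)).items(): print(o,ce[l[v,u]].round(2))
E
python3 d.py '[.6142,-.165,.06]'
```

```text
eef_pos: [0.5146, -0.1763, 0.0178]
eef_rot: [0.0, 0.991, 0.135, -0.001]
wrist_force: [-5.7, 2.3, 13.7]
eef_pos: [0.5146, -0.1763, 0.0175]
eef_rot: [0.0, 0.991, 0.135, -0.001]
wrist_force: [-6.1, 1.6, 15.3]
time_s: 14.3
eef_pos: [0.5152, -0.1764, 0.1775]
eef_rot: [0.001, 0.991, 0.135, -0.0]
wrist_force: [0.4, -0.1, -0.5]
opening: 0.003
leaf [298.16 173.49]
blossom [320.29 209.06]
butterfly [327.99 177.3 ]
moon [290.69 203.75]
spool [307.56 187.42]
star [335.22 154.93]
14.35 [ 0.514  -0.1757  0.1754] [-0.22  0.15  0.27] -0.0024334499409535346 total units [0.4988 0.083  0.5751] rotvec to vertical(pi) [ 0.0004 -0.0011  0.    ]
```

View pics/s4.png

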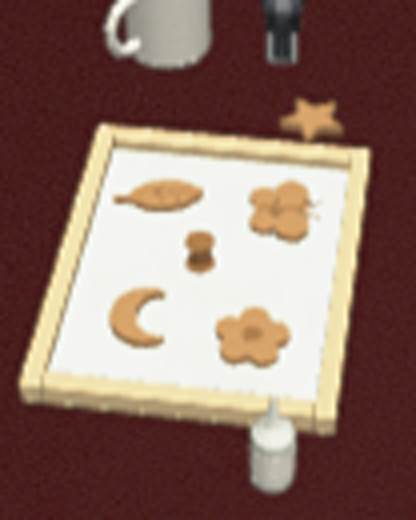

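```bash
python3 -c "
from bench import ctrl
print(ctrl.hand_in())"
```

```text
the job is handed in; nothing more can be done
None
```

I pressed the leaf, then the blossom, then the butterfly home with the closed fingertips, and handed the job in at about 14.4 s with the arm lifted clear.

| Motif | Sliding force | Peak vertical force | Drop in side camera |
|---|---|---|---|
| Leaf | about 4 N | 12.7 N | 1.6 px, about 7.4 mm |
| Blossom | about 4 N | 15.8 N | 1.4 px, about 6.7 mm |
| Butterfly | about 4 N | 15.3 N | 1.35 px, about 6.2 mm |

- **Fully home:** each motif slid at a steady force until the TCP read about 20 mm, then the force rose by roughly 4 N per mm. That is the collar reaching the board. All three gave nearly the same force at the same depth. The camera drops agree with the heights at which I first touched each motif.
- **Nothing else moved:** the moon and spool stayed put in the side camera to within 0.1 px. The star stayed within a pixel.
- **Small disagreement:** the pressed-home height read about 1 mm below the nominal 21 mm on all three, which I take as a constant offset in the measured TCP height. I did not touch the motifs again to re-check their final height.

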